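# Load reagent bottles into the dry-bath blocks bored for them

### The job

The cold reagents are to be warmed in the dry bath: take the four screw-capped bottles off the steel tray one at a time and stand each, upright and all the way down, in the aluminium block whose bore is made for it, so that every bottle sits in the narrowest bore it will go into. Set them down rather than letting them drop, do not tip any over, and leave the petri dish and the swab tub where they are.

Things in the scene. Friction and masses are not known exactly. Their poses are not given: they have to be found in the camera images.
- small_bottle: the smallest of the four reagent bottles (brown glass, black screw cap): body 24 mm in diameter up to 39 mm, cap 18 mm in diameter, 48 mm tall in all; loose, stands upright on the steel tray at the start (tray floor 2 mm above the bench, rim 16 mm). Origin: centre of its underside; z up along its axis. Grip the body; it is round, so any grip yaw serves.
- medium_bottle: the second smallest of the four reagent bottles (brown glass, black screw cap): body 34 mm in diameter up to 57 mm, cap 25 mm in diameter, 70 mm tall in all; loose, stands upright on the steel tray at the start (tray floor 2 mm above the bench, rim 16 mm). Origin: centre of its underside; z up along its axis. Grip the body; it is round, so any grip yaw serves.
- large_bottle: the second largest of the four reagent bottles (white, red screw cap): body 44 mm in diameter up to 70 mm, cap 33 mm in diameter, 85 mm tall in all; loose, stands upright on the steel tray at the start (tray floor 2 mm above the bench, rim 16 mm). Origin: centre of its underside; z up along its axis. Grip the body; it is round, so any grip yaw serves.
- largest_bottle: the largest of the four reagent bottles (brown glass, white screw cap): body 54 mm in diameter up to 86 mm, cap 40 mm in diameter, 105 mm tall in all; loose, stands upright on the steel tray at the start (tray floor 2 mm above the bench, rim 16 mm). Origin: centre of its underside; z up along its axis. Grip the body; it is round, so any grip yaw serves.
- block_32: fixed aluminium dry-bath block, 80 x 94 x 45 mm (x, y, z), a blind bore in the middle, 32 mm wide, floor 23 mm above the underside, conical lead-in 5 mm wider all round, 12 mm deep. The four blocks differ only in bore (32, 42, 52, 62 mm) and stand 2 x 2, 83 (x) by 97 mm (y) apart, any order, in a low steel carrier. Origin: centre of the underside, 6 mm above the bench; bore along z.
- block_42: fixed aluminium dry-bath block, 80 x 94 x 45 mm (x, y, z), a blind bore in the middle, 42 mm wide, floor 17 mm above the underside, conical lead-in 5 mm wider all round, 12 mm deep. The four blocks differ only in bore (32, 42, 52, 62 mm) and stand 2 x 2, 83 (x) by 97 mm (y) apart, any order, in a low steel carrier. Origin: centre of the underside, 6 mm above the bench; bore along z.
- block_52: fixed aluminium dry-bath block, 80 x 94 x 45 mm (x, y, z), a blind bore in the middle, 52 mm wide, floor 13 mm above the underside, conical lead-in 5 mm wider all round, 12 mm deep. The four blocks differ only in bore (32, 42, 52, 62 mm) and stand 2 x 2, 83 (x) by 97 mm (y) apart, any order, in a low steel carrier. Origin: centre of the underside, 6 mm above the bench; bore along z.
- block_62: fixed aluminium dry-bath block, 80 x 94 x 45 mm (x, y, z), a blind bore in the middle, 62 mm wide, floor 11 mm above the underside, conical lead-in 5 mm wider all round, 12 mm deep. The four blocks differ only in bore (32, 42, 52, 62 mm) and stand 2 x 2, 83 (x) by 97 mm (y) apart, any order, in a low steel carrier. Origin: centre of the underside, 6 mm above the bench; bore along z.
- petri_dish: closed petri dish with pink agar, 62 mm wide, 14 mm high, lying loose on the steel tray among the bottles; stays where it is. Origin: centre of its underside.
- swab_tub: clear round tub of blue-stemmed cotton swabs with a white rim, 77 mm wide, 80 mm high, standing loose behind the work; stays where it is. Origin: centre of its underside.

How it is judged:
By the outcome, as a careful person would: the job done as asked, in the order asked, and still so for the second after the job is handed in, with the robot touching nothing.
It also fails if it takes over 115 s, if anything falls off the work surface, if the arm or the gripper's body presses on something with over 40 N, if the wrist force passes 120 N, or if a joint passes its speed limit or range.

### The arm

A 7-joint arm with a two-finger parallel gripper is mounted at the origin on a cart in front of the work surface, level with it; the furniture and walls round the work are solid. World frame = base frame: x ahead of the robot, y to its left, z up, the work surface at z = 0. Lengths are in mm, angles in rad, forces in N, time in s.
With the tool pointing down it reaches from about 400 to 750 mm from the base axis. Payload 19.5 kg.
Tool frame: the origin (TCP) lies midway between the tips of the shut fingers; the grasp point (between the pads) lies bot.tcp_to_grasp behind it (bot.tcp_to_grasp is the distance from the TCP to the grasp point, in mm); z points along the fingers, y is the line along which they close (so a half turn about z gives the same grasp; the last joint's range is limited). The gripper opens to 85 mm and grips with 20 to 120 N. Pads are 22 mm wide; open, the fingers measure 114 mm over their backs; the gripper's body (76 mm by 85 mm) begins 54 mm behind the grasp point. The pads swing forward as they close: fully open they stand 13 mm farther back than shut.
Start: joints at [1.169, 0.707, -0.028, 1.485, 0.022, 0.951, -0.075], TCP at [202.441, -538.156, 231.268] pointing down, gripper open.
Joint ranges: [-2.71, 2.71], [-0.32, 2.16], [-1.57, 1.52], [0, 2.45], [-1.46, 4.6], [0, 2.02], [-2.83, 2.83]. Speed limits (rad/s): [1.89, 1.89, 2.57, 2.57, 3.01, 3.01, 3.01].

### API

Orientations are given as a rotation vector (axis times angle).
In Python, from station import bot gives the robot as it stands.
- The arm moves only by the shell command python3 jog.py [FORCE], which reads ROWS from standard input. ROWS is 1 to 10 rows, parted by semicolons, with the numbers parted by commas; each row has 5 numbers: the finger opening in mm, then dx, dy, dz in units of 25 mm, then a turn about the tool's z in rad; each row shifts and turns the commanded pose from where the row before left it, along the tool's axes as they then stand; what a row does not reach is not made up. A row lasts 1/10 s, in which the tool goes at most 50 mm and 0.15 rad, less where a joint would pass 70% of its speed; a pose out of reach is approached as far as the arm can. The fingers move at their own pace and stop on an object; FORCE is the grip in N (left out, the last holds). Time passes only in rows, so rows that do not move let the fingers close. It prints the time, the measured TCP pose, the force, the opening and the grip force at its end. Input that does not fit is refused with a message, and nothing moves.
- bot.observe(): the state, without advancing time (a new reading comes with each control period).
- bot.get_image(name): name is "scene" or "top" or "wrist"; returns a dict with "pixels" (384x512x3 uint8, red, green, blue), "K" (3x3 intrinsics, pixels), "xyz" and "rotation" of the camera in the world. Camera axes: x right, y up, looking along -z (the intrinsics and any distortion apply to the point x, -y, -z); pixel columns grow to the right and rows downward; lengths in mm; the calibration is good to about 2 mm. A picture is of the moment at which its call begins. There is no depth.
- bot.sign_off(): hands the job in; it is judged then, once.
The state is a dict: "t": time; "q": joint angles; "qvel": joint speeds; "effort": joint torques, N m; "ee_pos": TCP position; "eef_rot": TCP orientation; "force": force on the tool from outside, world axes, zero at the start; "torque": the same for the moment, N m; "width": finger opening in mm; "grip_force": force on a finger pad.
Only numpy, scipy, OpenCV 4.12 (cv2) and the standard library are available. Lean on these libraries where they do the work, as an engineer would, in place of code of your own. Each camera call takes 0.05 s, during which the arm holds its last target. There are 200 camera calls.

## Working session

There is one attempt and no reset: what is moved stays moved. The work goes in short steps, Python scripts to look and compute and a shell command to move; the robot and the scene stay as the last step left them, time stands still between calls to the robot, and variables do not carry over. Pictures are saved under pics/ and viewed, at most 14 in all, crops included, and the job is handed in when it is done.

```bash
ls; mkdir -p pics; python3 - <<'E'
from station import bot
import cv2
for n in("scene","top","wrist"):
    d=bot.get_image(n); cv2.imwrite(f"pics/{n}0.png",d["pixels"][:,:,::-1]); print(n,d["K"].tolist(),d["xyz"],d["rotation"],[k for k in d if k not in("pixels","K","xyz","rotation")])
print(bot.observe(),bot.tcp_to_grasp)
E
```

```text
jog.py
pics
station.py
scene [[474.4842891826327, 0.0, 256.8913905053642], [0.0, 474.4842891826327, 194.8101796885509], [0.0, 0.0, 1.0]] [-209.68136545 -902.38186418  599.79069465] [ 1.06497861 -0.40687256 -0.62646163] []
top [[387.77610554039956, 0.0, 256.26227797955477], [0.0, 387.77610554039956, 196.46009672812252], [0.0, 0.0, 1.0]] [437.69112265 -49.75080766 977.75981759] [ 0.11320766 -0.06258425 -1.57690715] []
wrist [[283.6178735777398, 0.0, 256.44515565354124], [0.0, 283.6178735777398, 190.29625691740628], [0.0, 0.0, 1.0]] [ 264.02348234 -515.03585062  373.31965047] [-0.23495174  0.16277184 -1.2029861 ] []
{'t': 0.15, 'q': array([ 1.16929776,  0.70695052, -0.02765339,  1.48485849,  0.02200399,
        0.95090023, -0.07551786]), 'qvel': array([-0.00050789, -0.00241089,  0.00011459, -0.001847  ,  0.0005507 ,
        0.00124608, -0.00062623]), 'effort': array([-9.49692003e-04, -8.83325744e+01,  1.23395361e+00, -2.36194289e+01,
        1.67950342e-02,  5.45586459e-03,  8.54296286e-05]), 'ee_pos': array([ 202.40199776, -537.99964719,  230.94778948]), 'eef_rot': array([-3.09010147e+00, -5.61998304e-01,  2.29595398e-04]), 'force': array([-0.641839 , -0.914397 ,  0.2002836]), 'torque': array([-0.0181423 ,  0.03037719, -0.0155842 ]), 'grip_force': 0.0, 'width': 85.28857307845827} 18.700000000000003
```

View pics/top0.png

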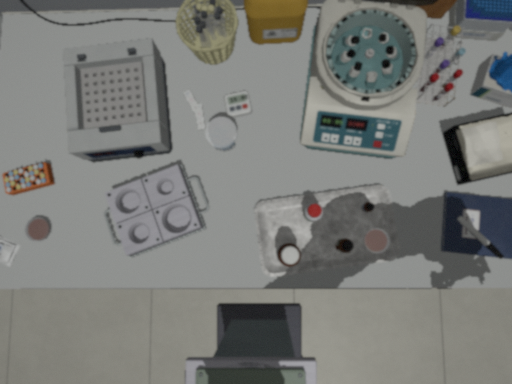

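View pics/scene0.png

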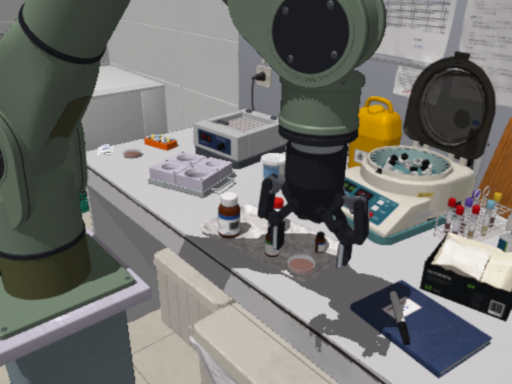

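The top view shows the blocks around (155,208), and the tray with the white cap at (289,255), red cap (315,211), small bottles near (345,245) and (368,207), and the dish at (376,240). I'll zoom in on these.

```bash
cat > h.py <<'E'
import cv2,numpy as np
from scipy.spatial.transform import Rotation as R
from station import bot
def ray(d,u,v):
    K=d["K"];a=np.array([(u-K[0,2])/K[0,0],-(v-K[1,2])/K[1,1],-1.])
    return np.array(d["xyz"]),R.from_rotvec(d["rotation"]).apply(a)
def plane(d,u,v,z):
    o,r=ray(d,u,v);return (o+r*(z-o[2])/r[2]).round(1)
def cross(l):  # least-squares intersection of rays [(o,r)..]
    A=0;b=0;P=[]
    for o,r in l:
        r=r/np.linalg.norm(r);M=np.eye(3)-np.outer(r,r);A=A+M;b=b+M@o;P.append((M,o))
    p=np.linalg.solve(A,b);return p.round(1),[round(float(np.linalg.norm(M@(p-o))),1) for M,o in P]
def crop(d,x,y,w,h,s,name):
    cv2.imwrite("pics/"+name,cv2.resize(d["pixels"][y:y+h,x:x+w,::-1],None,fx=s,fy=s,interpolation=cv2.INTER_CUBIC))
def tool(p,yaw=None):  # world target TCP -> delta in tool axes
    s=bot.observe();return R.from_rotvec(s["eef_rot"]).inv().apply(np.array(p)-s["ee_pos"]).round(1)
E
python3 - <<'E'
from h import *
d=bot.get_image("top"); import numpy as np
a=cv2.resize(d["pixels"][155:260,95:215,::-1],(480,420),interpolation=3);b=cv2.resize(d["pixels"][180:280,250:400,::-1],(600,400),interpolation=3)
cv2.imwrite("pics/c1.png",cv2.resize(d["pixels"][155:260,95:215,::-1],None,fx=5,fy=5,interpolation=3));cv2.imwrite("pics/c2.png",cv2.resize(d["pixels"][180:280,250:400,::-1],None,fx=5,fy=5,interpolation=3))
E
```

```text
(no output)
```

View pics/c1.png

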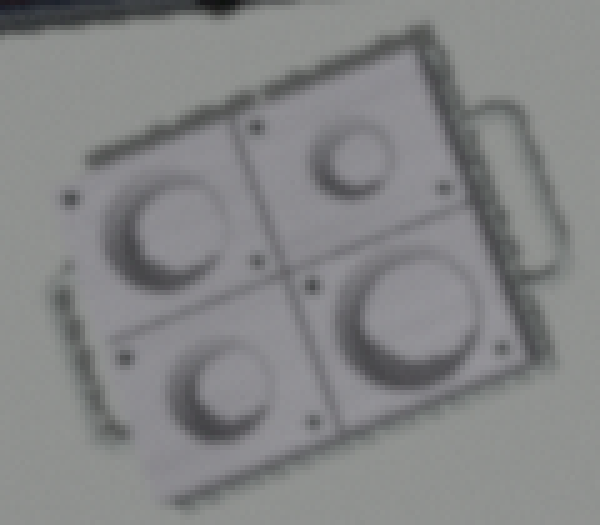

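View pics/c2.png

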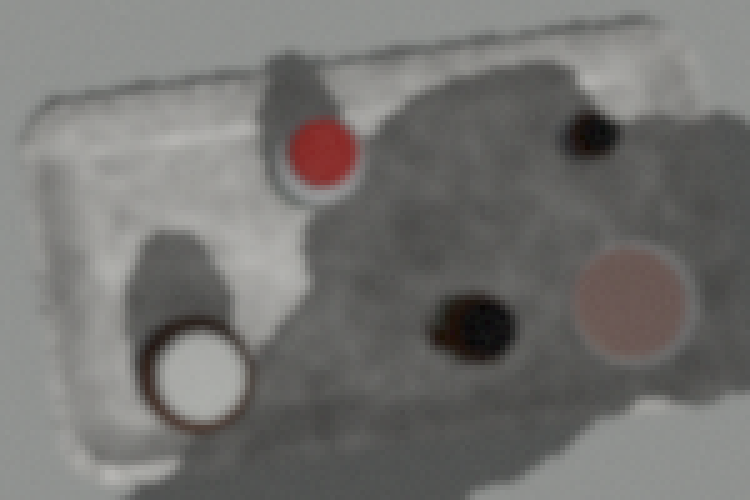

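View pics/wrist0.png

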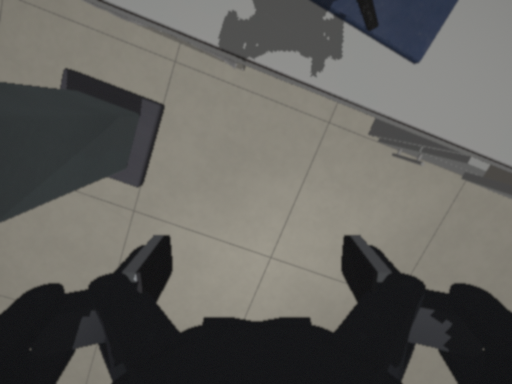

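Crop c1 (÷5, +95,+155): bores 52 top left (166,231), 32 top right (351,158), 42 bottom left (220,390), 62 bottom right (408,318). Crop c2: caps at (200,376), (321,152), (597,133) and (490,328), dish at (630,303).

```bash
python3 - <<'E'
from h import *
d=bot.get_image("top")
for n,x,y,z in [("52",166,231,51),("32",351,158,51),("42",220,390,51),("62",408,318,51),("c",286,270,51)]: print(n,plane(d,95+x/5,155+y/5,z))
for n,x,y,z in [("largest",200,376,107),("large",321,152,87),("small",597,133,50),("medium",490,328,72),("dish",630,303,16)]: print(n,plane(d,250+x/5,180+y/5,z))
print(plane(d,222,131,80))
s=bot.get_image("scene"); crop(s,145,140,190,140,4,"s1.png")
print(tool([450,-150,330]))
E
```

```text
52 [533.4 291.1  51. ]
32 [568.2 201.2  51. ]
42 [456.3 262.5  51. ]
62 [490.2 172.   51. ]
c [513.9 231.8  51. ]
largest [403.8 -96.  107. ]
large [ 504.4 -154.    87. ]
small [ 515.1 -289.3   50. ]
medium [ 423.7 -231.4   72. ]
dish [ 434.5 -310.8   16. ]
[696.4  59.6  80. ]
[ 368.4 -276.1  -98.8]
```

View pics/s1.png

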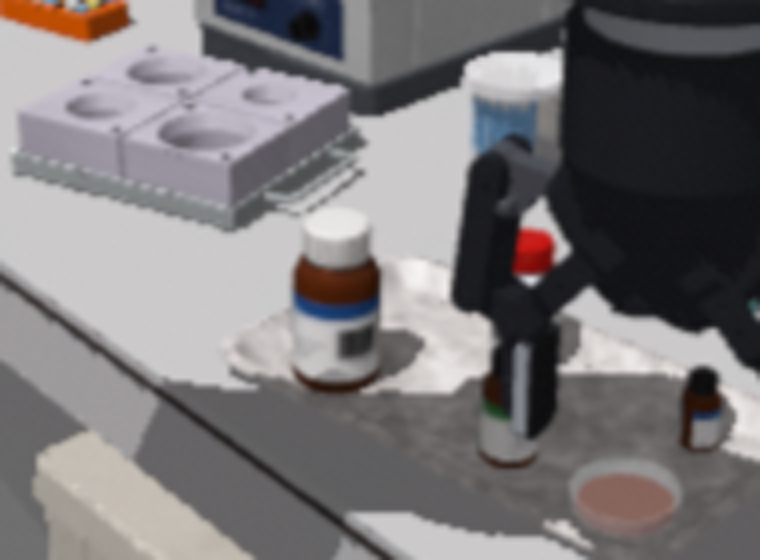

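```bash
python3 - <<'E'
from h import *
t=bot.get_image("top");s=bot.get_image("scene")
for n,a,b in [("blk",(152.2,209),(191.2,166)),("largest",(290,255.2),(229.5,195)),("small",(369.4,206.6),(321.2,233.5)),("62",(95+408/5,155+318/5),(145+209/4,140+133/4)),("52",(95+166/5,155+231/5),(145+168/4,140+70/4))]: print(n,cross([ray(t,*a),ray(s,*b)]))
print(tool([370,-195,330]))
E
```

```text
blk (array([513.7, 233.3,  47.4]), [0.6, 0.6])
largest (array([404.5, -96.5, 107.4]), [0.8, 0.8])
small (array([ 516.5, -291.1,   48. ]), [1.7, 1.7])
62 (array([491.3, 171.3,  50.4]), [1.4, 1.4])
52 (array([534. , 289.8,  52.8]), [1.0, 1.0])
[ 277.6 -262.2  -98.7]
```

The manual's scale: shifts go in units of 25 mm. Converting my numbers, -9 mm is -0.36, 28 mm is 1.12.

```bash
echo '85,1,-0.96,-0.4,0;85,1.12,-1.08,-0.4,0;85,1.12,-1.08,-0.4,0;85,1.12,-1.08,-0.4,0;85,1.12,-1.08,-0.4,0;85,1.12,-1.08,-0.4,0;85,1.12,-1.08,-0.4,0;85,1.12,-1.08,-0.4,0;85,1.12,-1.08,-0.4,0;85,1.12,-0.92,-0.36,0' | python3 jog.py 40; python3 - <<'E'
from h import *
w=bot.get_image("wrist");crop(w,0,0,512,384,1.5,"w1.png")
print(bot.observe()["ee_pos"],bot.observe()["eef_rot"],tool([404,-96.3,200]))
E
```

```text
t: 1.4
ee_pos: [369.5, -192.8, 331.0]
eef_rot: [3.091, 0.563, 0.001]
force: [1.4, -0.7, 0.5]
width: 84.8
grip_force: 0.0
[ 372.57300288 -188.3833086   331.99320588] [-3.08837969 -0.57086351 -0.00504562] [ 61.8 -74.7 132.2]
```

View pics/w1.png

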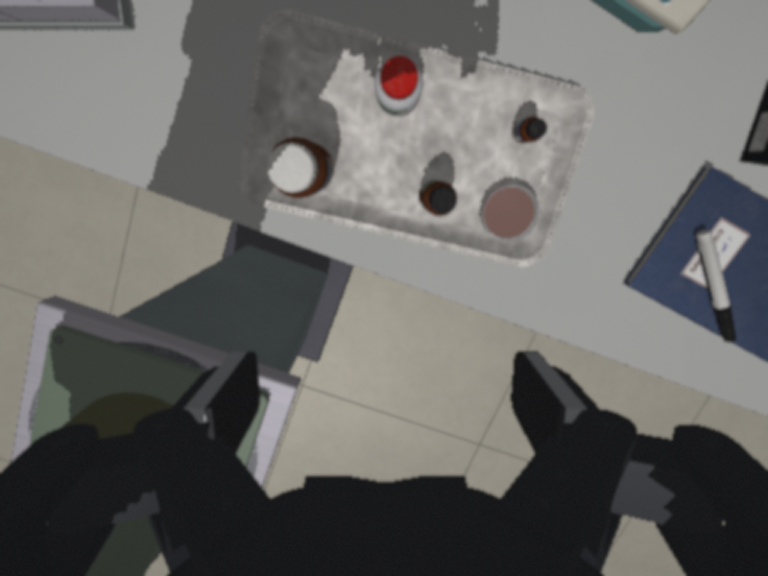

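The wrist view (÷1.5) shows the caps: white (294,168), red (399,77), small black (536,128), medium black (442,199).

```bash
python3 - <<'E'
from h import *
t=bot.get_image("top");w=bot.get_image("wrist");crop(w,150,20,260,160,3,"w2.png");crop(t,250,180,150,100,5,"t2.png")
for n,a,b in [("largest",(290,255.2),(196,112)),("large",(314.2,210.4),(266,51.3)),("small",(369.4,206.6),(357.3,85.3)),("medium",(348,245.6),(294.7,132.7))]: print(n,cross([ray(t,*a),ray(w,*b)]))
print(tool([404,-96.3,200]))
E
```

```text
largest (array([404.9, -96.2, 100.6]), [1.3, 1.3])
large (array([ 503.8, -152.9,   97.9]), [0.2, 0.2])
small (array([ 513.3, -281.7,   74.1]), [1.3, 1.3])
medium (array([ 426.4, -215.3,  152.4]), [1.5, 1.5])
[ 66.  -78.4 130.8]
```

View pics/t2.png

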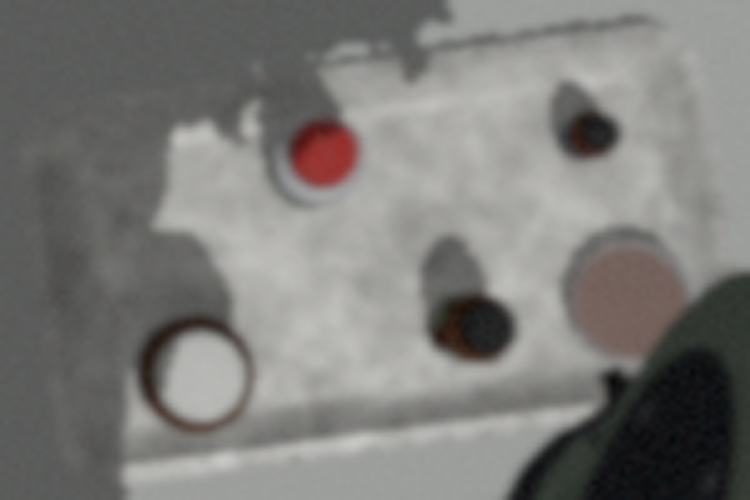

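View pics/w2.png

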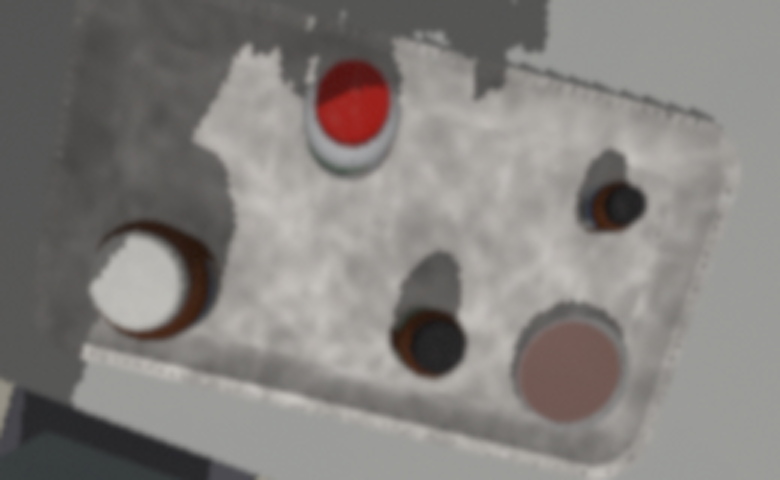

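In t2 the caps are at (203,374), (324,153), (598,132) and (484,326). In w2 they are at (139,283), (353,102), (625,204) and (438,343). Refining with these.

```bash
python3 - <<'E'
from h import *
t=bot.get_image("top");w=bot.get_image("wrist")
for n,a,b,z in [("largest",(203,374),(139,283),107),("large",(324,153),(353,102),87),("small",(598,132),(625,204),50),("medium",(484,326),(438,343),72)]:
    A=(250+a[0]/5,180+a[1]/5);B=(150+b[0]/3,20+b[1]/3);print(n,cross([ray(t,*A),ray(w,*B)]),plane(t,*A,z),plane(w,*B,z))
print(tool([404,-96.3,200]))
E
```

```text
largest (array([402.3, -98.6,  88.9]), [1.7, 1.7]) [404.7 -97.3 107. ] [ 402.1 -102.3  107. ]
large (array([ 506.2, -158.8,   59.3]), [0.3, 0.3]) [ 503.9 -155.4   87. ] [ 501.3 -159.8   87. ]
small (array([ 516.4, -296.8,   32. ]), [2.4, 2.4]) [ 515.5 -289.8   50. ] [ 512.4 -294.    50. ]
medium (array([ 421.8, -249.4,  -32.1]), [1.3, 1.3]) [ 424.6 -228.6   72. ] [ 422.7 -233.4   72. ]
[ 67.6 -79.9 130.2]
```

In the tool's units: 26 mm is 1.04, -16 mm is -0.64.

```bash
echo '85,0.56,-0.64,1.04,0;85,0.56,-0.64,1.04,0;85,0.56,-0.64,1.04,0;85,0.56,-0.64,1.04,0;85,0.52,-0.64,1.04,0;85,0,0,0,0;85,0,0,0,0;85,0,0,0,0;85,0,0,0,0' | python3 jog.py ; python3 - <<'E'
from h import *
w=bot.get_image("wrist");cv2.imwrite("pics/w3.png",w["pixels"][:,:,::-1])
print(tool([404.5,-97,48]),bot.observe()["eef_rot"])
E
```

```text
t: 2.55
ee_pos: [405.6, -96.3, 201.0]
eef_rot: [3.091, 0.559, 0.002]
force: [-0.6, -0.5, 0.0]
width: 85.1
grip_force: 0.0
[ -1.5   0.4 152.9] [3.09082101e+00 5.59945924e-01 1.61043325e-03]
```

View pics/w3.png

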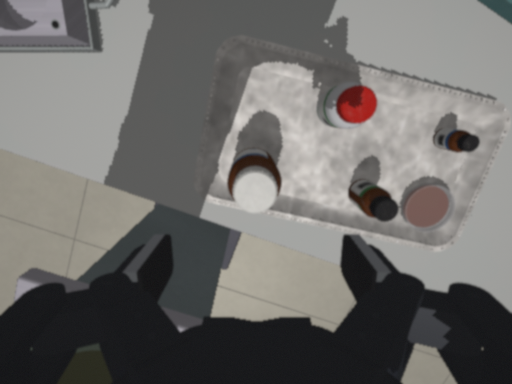

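White cap at (255,189), centred between the fingers. Descending to grip.

In the tool's units: -1 mm is -0.04, 28 mm is 1.12.

```bash
echo '85,-0.04,0,1,0;85,0,0,1.12,0;85,0,0,1.12,0;85,0,0,1.12,0;85,0,0,1,0;85,0,0,0.72,0;85,0,0,0,0;85,0,0,0,0' | python3 jog.py 40; echo '40,0,0,0,0;40,0,0,0,0;40,0,0,0,0;40,0,0,0,0;40,0,0,0,0;40,0,0,0,0' | python3 jog.py  ; echo '40,0,0,-0.4,0;40,0,0,-0.8,0;40,0,0,-1.2,0;40,0,0,-1.2,0;40,0,0,-1.2,0;40,0,0,-1.2,0;40,0,0,0,0;40,0,0,0,0;40,0,0,0,0' | python3 jog.py;python3 - <<'E'
from h import *
t=bot.get_image("top");crop(t,95,155,300,120,2.6,"t3.png")
print(bot.observe()["ee_pos"],tool([490.7,171.5,200]))
E
```

```text
t: 3.4
ee_pos: [404.7, -95.9, 48.9]
eef_rot: [3.091, 0.561, 0.0]
force: [-0.1, -1.4, -0.1]
width: 84.7
grip_force: 0.0
t: 4.0
ee_pos: [404.9, -95.6, 49.3]
eef_rot: [3.091, 0.562, 0.002]
force: [-2.4, 1.2, 19.7]
width: 52.5
grip_force: 38.1
t: 4.9
ee_pos: [404.3, -95.6, 197.9]
eef_rot: [-3.091, -0.562, 0.001]
force: [0.6, -0.1, -0.9]
width: 51.9
grip_force: 42.8
[404.22593882 -95.58687328 197.74200553] [ 175.  -219.5   -2.3]
```

View pics/t3.png

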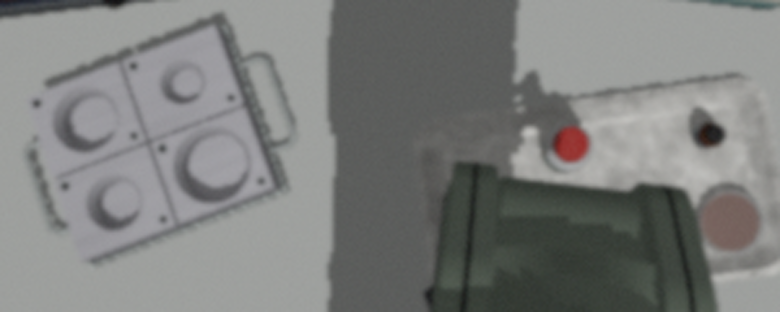

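The blocks are clear and the bottle is held (width 52, grip 43 N). Next I carry it over block 62, whose centre refined with the block grid is (491.4,172).

In the tool's units: 22 mm is 0.88, 20 mm is 0.8.

```bash
echo '40,0.4,-0.48,0,0;40,0.8,-1,0,0;40,1,-1.24,0,0;40,1,-1.24,0,0;40,1,-1.24,0,0;40,1,-1.24,0,0;40,0.88,-1.12,0,0;40,0.6,-0.76,0,0;40,0.32,-0.44,0,0;40,0,0,0,0' | python3 jog.py; echo '40,0,0,0,0;40,0,0,0,0;40,0,0,0,0' | python3 jog.py; python3 - <<'E'
from h import *
w=bot.get_image("wrist")["pixels"].astype(int)
m=(w.min(2)>150); m[:140]=0; m[260:]=0; ys,xs=np.nonzero(m); print(len(xs),np.median(xs),np.median(ys))
print(bot.observe()["ee_pos"],bot.observe()["eef_rot"],tool([491.4,172,65]))
E
```

```text
t: 5.95
ee_pos: [491.0, 171.9, 197.5]
eef_rot: [-3.09, -0.565, 0.002]
force: [0.4, -1.6, -1.4]
width: 52.0
grip_force: 42.8
t: 6.25
ee_pos: [491.3, 169.9, 198.4]
eef_rot: [3.091, 0.56, -0.0]
force: [1.1, -0.4, -1.4]
width: 52.1
grip_force: 42.8
38627 203.0 192.0
[491.30621803 170.15528355 198.41307762] [ 3.09113685e+00  5.60385832e-01 -5.83593024e-05] [  0.7  -1.7 133.4]
```

In the tool's units: 25 mm is 1, 20 mm is 0.8.

```bash
echo '40,0.028,-0.068,0.6,0;40,0,0,1,0;40,0,0,1,0;40,0,0,1,0;40,0,0,0.8,0;40,0,0,0.48,0;40,0,0,0.24,0;40,0,0,0,0;40,0,0,0,0' | python3 jog.py;  echo '40,0,0,0.08,0;40,0,0,0.04,0;40,0,0,0,0;40,0,0,0,0' | python3 jog.py; echo '40,0,0,0.04,0;40,0,0,0,0;40,0,0,0,0' | python3 jog.py
```

```text
t: 7.2
ee_pos: [491.7, 172.8, 71.0]
eef_rot: [-3.091, -0.562, -0.001]
force: [0.4, -0.6, -1.5]
width: 52.4
grip_force: 42.8
t: 7.6
ee_pos: [491.4, 172.8, 67.5]
eef_rot: [-3.091, -0.562, -0.0]
force: [-0.2, -0.0, -0.9]
width: 52.0
grip_force: 42.8
t: 7.9
ee_pos: [491.3, 172.8, 66.3]
eef_rot: [-3.091, -0.562, 0.0]
force: [-0.4, -0.8, -0.9]
width: 52.0
grip_force: 42.8
```

In the tool's units: 1 mm is 0.04.

```bash
echo '40,0,0,0.04,0;40,0,0,0,0;40,0,0,0,0' | python3 jog.py|egrep 'ee_pos|force'; echo '40,0,0,0.04,0;40,0,0,0,0;40,0,0,0,0' | python3 jog.py|egrep 'ee_pos|force';echo '40,0,0,0.04,0;40,0,0,0,0;40,0,0,0,0' | python3 jog.py|egrep 'ee_pos|force'
```

```text
ee_pos: [491.3, 172.8, 65.3]
force: [0.2, 1.2, -1.1]
grip_force: 42.8
ee_pos: [491.5, 172.8, 64.8]
force: [-1.9, -1.2, 11.1]
grip_force: 43.8
ee_pos: [491.7, 172.9, 64.6]
force: [-6.7, -1.2, 32.5]
grip_force: 45.8
```

In the tool's units: -1.5 mm is -0.06.

```bash
echo '40,0,0,-0.06,0;56,0,0,0,0;60,0,0,0,0;70,0,0,0,0;85,0,0,0,0;85,0,0,0,0;85,0,0,0,0' | python3 jog.py; echo '85,0,0,-0.6,0;85,0,0,-1.2,0;85,0,0,-1.4,0;85,0,0,-1.2,0;85,0,0,-0.8,0;85,0,0,-0.4,0;85,0,0,0,0;85,0,0,0,0' | python3 jog.py; python3 - <<'E'
from h import *
w=bot.get_image("wrist");cv2.imwrite("pics/w4.png",w["pixels"][:,:,::-1])
print(tool([503.9,-155,200]))
E
```

```text
t: 9.5
ee_pos: [491.3, 172.8, 64.8]
eef_rot: [-3.091, -0.562, 0.0]
force: [0.7, 0.4, -0.8]
width: 84.8
grip_force: 0.0
t: 10.3
ee_pos: [491.1, 172.7, 203.9]
eef_rot: [3.091, 0.562, -0.002]
force: [-0.8, 0.4, -0.2]
width: 85.1
grip_force: 0.0
[-103.3  311.3    3.9]
```

View pics/w4.png

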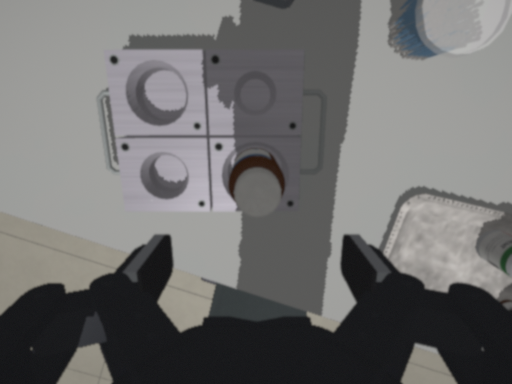

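The bottle stands upright in block 62 (cap at (256,180)). On to the red-capped one.

```bash
echo '85,-0.24,0.72,0,0;85,-0.52,1.56,0,0;85,-0.56,1.68,0,0;85,-0.56,1.68,0,0;85,-0.56,1.68,0,0;85,-0.56,1.68,0,0;85,-0.52,1.56,0,0;85,-0.4,1.2,0,0;85,-0.2,0.68,0,0;85,0,0,0,0' | python3 jog.py; echo '85,0,0,0,0;85,0,0,0,0;85,0,0,0,0' | python3 jog.py; python3 - <<'E'
from h import *
w=bot.get_image("wrist")["pixels"].astype(int);m=(w[:,:,0]>110)&(w[:,:,1]<60); m[:100]=0;ys,xs=np.nonzero(m);print(len(xs),(xs.min()+xs.max())/2,ys.min(),ys.max())
print(tool([503.9,-155,42]))
E
```

```text
t: 11.35
ee_pos: [503.8, -157.1, 203.6]
eef_rot: [3.092, 0.557, -0.003]
force: [0.8, 0.3, 0.0]
width: 85.1
grip_force: 0.0
t: 11.65
ee_pos: [504.5, -153.7, 204.6]
eef_rot: [-3.09, -0.564, 0.0]
force: [0.5, -0.6, 0.2]
width: 85.3
grip_force: 0.0
760 257.5 168 198
[ -1.    0.9 162.7]
```

In the tool's units: 30 mm is 1.2, 27 mm is 1.08.

```bash
echo '85,-0.04,0.04,1,0;85,0,0,1.2,0;85,0,0,1.2,0;85,0,0,1.2,0;85,0,0,1.08,0;85,0,0,0.8,0;85,0,0,0,0;85,0,0,0,0' | python3 jog.py 40; echo '30,0,0,0,0;30,0,0,0,0;30,0,0,0,0;30,0,0,0,0;30,0,0,0,0;30,0,0,0,0;30,0,0,0,0' | python3 jog.py  ; echo '30,0,0,-0.4,0;30,0,0,-0.8,0;30,0,0,-1.2,0;30,0,0,-1.2,0;30,0,0,-1.2,0;30,0,0,-1.2,0;30,0,0,-0.4,0;30,0,0,0,0;30,0,0,0,0;30,0,0,0,0' | python3 jog.py;python3 - <<'E'
from h import *
print(tool([534.6,292,200]))
E
```

```text
t: 12.5
ee_pos: [504.0, -155.6, 43.3]
eef_rot: [-3.091, -0.563, -0.0]
force: [0.9, 0.4, -0.5]
width: 84.8
grip_force: 0.0
t: 13.2
ee_pos: [504.4, -155.9, 43.6]
eef_rot: [3.09, 0.562, 0.002]
force: [-1.0, 0.6, 10.5]
width: 42.0
grip_force: 39.2
t: 14.2
ee_pos: [503.4, -155.8, 201.8]
eef_rot: [-3.09, -0.562, 0.003]
force: [0.3, -0.1, -0.5]
width: 41.8
grip_force: 40.9
[ 186.9 -408.1    1.9]
```

In the tool's units: -41 mm is -1.64, 19 mm is 0.76.

```bash
echo '30,0.32,-0.64,0,0;30,0.6,-1.28,0,0;30,0.76,-1.64,0,0;30,0.76,-1.64,0,0;30,0.76,-1.64,0,0;30,0.76,-1.64,0,0;30,0.76,-1.64,0,0;30,0.76,-1.64,0,0;30,0.76,-1.64,0,0;30,0.64,-1.44,0,0' | python3 jog.py >/dev/null; echo '30,0.4,-1,0,0;30,0.2,-0.48,0,0;30,0,0,0,0;30,0,0,0,0;30,0,0,0,0;30,0,0,0,0' | python3 jog.py; python3 - <<'E'
from h import *
print(tool([534.6,292,66]))
E
```

```text
t: 15.8
ee_pos: [535.5, 290.7, 203.0]
eef_rot: [3.091, 0.56, 0.0]
force: [-0.2, 0.0, -0.2]
width: 41.9
grip_force: 40.9
[ -0.5  -1.5 137. ]
```

```bash
echo '30,-0.02,-0.06,0.6,0;30,0,0,1,0;30,0,0,1.12,0;30,0,0,1.12,0;30,0,0,0.8,0;30,0,0,0.48,0;30,0,0,0.32,0;30,0,0,0,0;30,0,0,0,0' | python3 jog.py ;  echo '30,0,0,0.08,0;30,0,0,0.04,0;30,0,0,0,0;30,0,0,0,0' | python3 jog.py|egrep 'ee_pos|force'; for i in 1; do echo '30,0,0,0.04,0;30,0,0,0,0;30,0,0,0,0' | python3 jog.py|egrep 'ee_pos|force'; done;  echo '30,0,0,0.04,0;30,0,0,0,0;30,0,0,0,0' | python3 jog.py|egrep 'ee_pos|force'
```

```text
t: 16.7
ee_pos: [534.6, 293.2, 67.6]
eef_rot: [-3.091, -0.562, -0.001]
force: [0.1, 0.0, -1.1]
width: 42.2
grip_force: 40.9
ee_pos: [534.3, 293.1, 64.0]
force: [0.6, 0.1, -0.3]
grip_force: 40.9
ee_pos: [534.2, 293.1, 62.8]
force: [-0.6, -0.2, -0.6]
grip_force: 40.9
ee_pos: [534.2, 293.1, 61.8]
force: [0.0, 0.3, -0.6]
grip_force: 40.9
```

```bash
echo '30,0,0,0.04,0;30,0,0,0,0;30,0,0,0,0' | python3 jog.py|egrep 'ee_pos|force'; echo '30,0,0,0.024,0;30,0,0,0,0;30,0,0,0,0' | python3 jog.py|egrep 'ee_pos|force'
```

```text
ee_pos: [534.5, 293.2, 61.1]
force: [0.4, -0.3, 4.9]
grip_force: 41.4
ee_pos: [534.7, 293.3, 61.0]
force: [-0.6, -0.1, 13.3]
grip_force: 42.2
```

In the tool's units: -0.8 mm is -0.032.

```bash
echo '30,0,0,-0.032,0;46,0,0,0,0;52,0,0,0,0;70,0,0,0,0;85,0,0,0,0;85,0,0,0,0;85,0,0,0,0' | python3 jog.py >/dev/null; echo '85,0,0,-0.6,0;85,0,0,-1.2,0;85,0,0,-1.4,0;85,0,0,-1.4,0;85,0,0,-0.8,0;85,0,0,-0.32,0;85,0,0,0,0;85,0,0,0,0;85,0,0,0,0' | python3 jog.py; python3 - <<'E'
from h import *
w=bot.get_image("wrist");cv2.imwrite("pics/w5.png",w["pixels"][:,:,::-1])
p=w["pixels"].astype(int);m=(p[:,:,0]>110)&(p[:,:,1]<60); m[:100]=0;ys,xs=np.nonzero(m);print(len(xs),(xs.min()+xs.max())/2,ys.min(),ys.max())
print(tool([424.2,-230,200]))
E
```

```text
t: 19.9
ee_pos: [533.9, 292.9, 203.0]
eef_rot: [3.09, 0.562, -0.002]
force: [-0.3, 0.5, -0.0]
width: 85.4
grip_force: 0.0
656 250.5 170 202
[-286.8  450.8    3.6]
```

```bash
echo '85,-0.48,0.68,0,0;85,-0.96,1.52,0,0;85,-0.96,1.52,0,0;85,-0.96,1.52,0,0;85,-0.96,1.52,0,0;85,-0.96,1.52,0,0;85,-0.96,1.52,0,0;85,-0.96,1.52,0,0;85,-0.96,1.52,0,0;85,-0.96,1.52,0,0' | python3 jog.py >/dev/null; echo '85,-0.96,1.52,0,0;85,-0.72,1.12,0,0;85,-0.44,0.64,0,0;85,-0.24,0.4,0,0;85,0,0,0,0;85,0,0,0,0;85,0,0,0,0;85,0,0,0,0' | python3 jog.py; python3 - <<'E'
from h import *
w=bot.get_image("wrist");cv2.imwrite("pics/w6.png",w["pixels"][:,:,::-1])
p=w["pixels"].astype(int);m=(p.max(2)<60);m[:150]=0;m[225:]=0;m[:,:200]=0;m[:,310:]=0;ys,xs=np.nonzero(m);print(len(xs),xs.min(),xs.max(),ys.min(),ys.max())
print(tool([424.2,-230,200]))
E
python3 - <<'E'
import cv2,numpy as np
a=cv2.imread("pics/w5.png")[40:290,80:380];b=cv2.imread("pics/w6.png")[40:290,120:420]
cv2.imwrite("pics/j1.png",np.hstack([a,b]))
E
```

```text
t: 21.75
ee_pos: [424.8, -229.2, 204.0]
eef_rot: [-3.09, -0.564, -0.0]
force: [0.9, 0.3, -0.3]
width: 85.3
grip_force: 0.0
742 244 270 158 192
[-0.7  0.4  4. ]
```

View pics/j1.png

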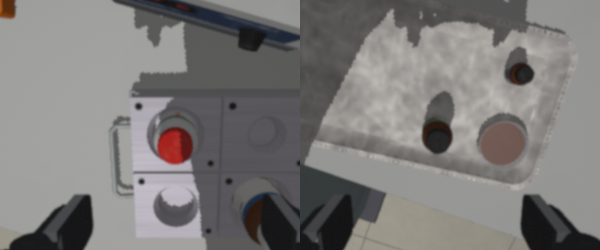

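Red-capped bottle stands in block 52 (at (175,145) in the left half), and the medium cap is centred at (437,143) in the right half. Tips will stay above the 16 mm dish.

In the tool's units: 30 mm is 1.2, 20 mm is 0.8.

```bash
echo '85,-0.028,0,1,0;85,0,0,1.2,0;85,0,0,1.2,0;85,0,0,1.2,0;85,0,0,1.2,0;85,0,0,0.8,0;85,0,0,0.08,0;85,0,0,0,0;85,0,0,0,0' | python3 jog.py 40; echo '20,0,0,0,0;20,0,0,0,0;20,0,0,0,0;20,0,0,0,0;20,0,0,0,0;20,0,0,0,0;20,0,0,0,0;20,0,0,0,0' | python3 jog.py  ; echo '20,0,0,-0.4,0;20,0,0,-0.8,0;20,0,0,-1.2,0;20,0,0,-1.2,0;20,0,0,-1.2,0;20,0,0,-1.2,0;20,0,0,-0.4,0;20,0,0,0,0;20,0,0,0,0;20,0,0,0,0' | python3 jog.py;python3 - <<'E'
from h import *
print(tool([457,262.6,200]))
E
```

```text
t: 22.7
ee_pos: [424.2, -230.4, 38.0]
eef_rot: [3.09, 0.562, 0.002]
force: [0.3, -0.1, -0.2]
width: 84.8
grip_force: 0.0
t: 23.5
ee_pos: [423.9, -230.3, 37.4]
eef_rot: [3.091, 0.562, 0.001]
force: [-0.3, 0.5, 10.3]
width: 31.5
grip_force: 38.8
t: 24.5
ee_pos: [423.3, -230.1, 196.0]
eef_rot: [-3.09, -0.562, 0.002]
force: [0.1, 0.0, -0.7]
width: 31.4
grip_force: 40.0
[ 205.  -449.3   -3.6]
```

```bash
echo '20,0.32,-0.68,0,0;20,0.68,-1.48,0,0;20,0.76,-1.64,0,0;20,0.76,-1.64,0,0;20,0.76,-1.64,0,0;20,0.76,-1.64,0,0;20,0.76,-1.64,0,0;20,0.76,-1.64,0,0;20,0.76,-1.64,0,0;20,0.76,-1.64,0,0' | python3 jog.py >/dev/null; echo '20,0.56,-1.28,0,0;20,0.36,-0.84,0,0;20,0.2,-0.56,0,0;20,0,0,0,0;20,0,0,0,0;20,0,0,0,0;20,0,0,0,0' | python3 jog.py; python3 - <<'E'
from h import *
print(tool([457,262.6,64]))
E
```

```text
t: 26.2
ee_pos: [457.8, 261.1, 197.1]
eef_rot: [3.091, 0.56, -0.0]
force: [-0.6, -0.2, -0.4]
width: 31.5
grip_force: 40.0
[ -0.2  -1.7 133.1]
```

```bash
echo '20,0,-0.032,0.6,0;20,0,0,1,0;20,0,0,1.12,0;20,0,0,1.12,0;20,0,0,0.8,0;20,0,0,0.48,0;20,0,0,0.2,0;20,0,0,0,0;20,0,0,0,0' | python3 jog.py ;  echo '20,0,0,0.08,0;20,0,0,0,0;20,0,0,0,0' | python3 jog.py|egrep 'ee_pos|force'; echo '20,0,0,0.04,0;20,0,0,0,0;20,0,0,0,0' | python3 jog.py|egrep 'ee_pos|force'
```

```text
t: 27.1
ee_pos: [457.6, 262.9, 64.8]
eef_rot: [-3.091, -0.562, -0.002]
force: [0.0, 0.3, -0.1]
width: 31.6
grip_force: 40.0
ee_pos: [457.3, 262.9, 62.3]
force: [0.6, -0.8, -0.0]
grip_force: 40.0
ee_pos: [457.2, 262.9, 61.0]
force: [-0.6, -0.9, 0.4]
grip_force: 40.0
```

```bash
echo '20,0,0,0.04,0;20,0,0,0,0;20,0,0,0,0' | python3 jog.py|egrep 'ee_pos|force'; echo '20,0,0,0.04,0;20,0,0,0,0;20,0,0,0,0' | python3 jog.py|egrep 'ee_pos|force';echo '20,0,0,0.028,0;20,0,0,0,0;20,0,0,0,0' | python3 jog.py|egrep 'ee_pos|force'
```

```text
ee_pos: [457.2, 262.8, 60.0]
force: [-0.2, -0.6, -0.9]
grip_force: 40.0
ee_pos: [457.2, 262.8, 59.0]
force: [0.3, 0.8, -1.1]
grip_force: 40.0
ee_pos: [457.4, 263.0, 58.8]
force: [-1.8, -0.7, 9.2]
grip_force: 41.0
```

In the tool's units: -0.7 mm is -0.028.

```bash
echo '20,0,0,-0.028,0;36,0,0,0,0;42,0,0,0,0;60,0,0,0,0;75,0,0,0,0;85,0,0,0,0;85,0,0,0,0' | python3 jog.py >/dev/null; echo '85,0,0,-0.6,0;85,0,0,-1.2,0;85,0,0,-1.4,0;85,0,0,-1.4,0;85,0,0,-0.8,0;85,0,0,-0.32,0;85,0,0,0,0;85,0,0,0,0;85,0,0,0,0' | python3 jog.py; python3 - <<'E'
from h import *
w=bot.get_image("wrist");cv2.imwrite("pics/w7.png",w["pixels"][:,:,::-1])
print(tool([515.7,-290,200]))
E
```

```text
t: 30.2
ee_pos: [456.9, 262.7, 201.0]
eef_rot: [3.09, 0.562, -0.002]
force: [-0.6, -0.0, -1.0]
width: 85.1
grip_force: 0.0
[-139.6  538.     1.4]
```

In the tool's units: 43 mm is 1.72, 20 mm is 0.8.

```bash
echo '85,-0.2,0.8,0,0;85,-0.44,1.72,0,0;85,-0.44,1.72,0,0;85,-0.44,1.72,0,0;85,-0.44,1.72,0,0;85,-0.44,1.72,0,0;85,-0.44,1.72,0,0;85,-0.44,1.72,0,0;85,-0.44,1.72,0,0;85,-0.44,1.72,0,0' | python3 jog.py >/dev/null; echo '85,-0.44,1.72,0,0;85,-0.44,1.72,0,0;85,-0.24,0.8,0,0;85,-0.2,0.68,0,0;85,-0.12,0.32,0,0;85,0,0,0,0;85,0,0,0,0;85,0,0,0,0;85,0,0,0,0' | python3 jog.py; python3 - <<'E'
from h import *
w=bot.get_image("wrist");cv2.imwrite("pics/w8.png",w["pixels"][:,:,::-1])
p=w["pixels"].astype(int);m=(p.max(2)<60);m[:130]=0;m[225:]=0;m[:,:200]=0;m[:,310:]=0;ys,xs=np.nonzero(m);print(len(xs),xs.min(),xs.max(),ys.min(),ys.max())
print(tool([515.7,-290,28]))
E
```

```text
t: 32.15
ee_pos: [515.9, -289.2, 202.1]
eef_rot: [-3.09, -0.564, -0.0]
force: [0.6, -0.4, 0.2]
width: 85.1
grip_force: 0.0
316 250 267 162 182
[ -0.3   0.6 174.1]
```

In the tool's units: 30 mm is 1.2, 25 mm is 1.

```bash
echo '85,0,0,1,0;70,0,0,1.2,0;60,0,0,1.2,0;60,0,0,1.2,0;60,0,0,1.2,0;60,0,0,0.8,0;60,0,0,0.4,0;60,0,0,0,0;60,0,0,0,0;60,0,0,0,0' | python3 jog.py 40; echo '10,0,0,0,0;10,0,0,0,0;10,0,0,0,0;10,0,0,0,0;10,0,0,0,0;10,0,0,0,0;10,0,0,0,0;10,0,0,0,0' | python3 jog.py  ; echo '10,0,0,-0.4,0;10,0,0,-0.8,0;10,0,0,-1.2,0;10,0,0,-1.2,0;10,0,0,-1.2,0;10,0,0,-1.2,0;10,0,0,-0.8,0;10,0,0,0,0;10,0,0,0,0;10,0,0,0,0' | python3 jog.py;python3 - <<'E'
from h import *
print(tool([569,201.4,200]))
E
```

```text
t: 33.2
ee_pos: [516.1, -290.2, 28.1]
eef_rot: [3.09, 0.562, 0.002]
force: [0.0, -0.2, -1.5]
width: 60.1
grip_force: 0.0
t: 34.0
ee_pos: [515.9, -290.1, 27.5]
eef_rot: [3.091, 0.562, 0.001]
force: [-0.8, 1.3, 7.0]
width: 21.2
grip_force: 38.9
t: 35.0
ee_pos: [515.3, -289.8, 196.4]
eef_rot: [-3.09, -0.562, 0.001]
force: [-0.3, -0.2, 0.4]
width: 21.4
grip_force: 39.3
[ 223.2 -440.9   -3.4]
```

```bash
echo '10,0.36,-0.68,0,0;10,0.72,-1.44,0,0;10,0.8,-1.6,0,0;10,0.8,-1.6,0,0;10,0.8,-1.6,0,0;10,0.8,-1.6,0,0;10,0.8,-1.6,0,0;10,0.8,-1.6,0,0;10,0.8,-1.6,0,0;10,0.8,-1.6,0,0' | python3 jog.py >/dev/null; echo '10,0.72,-1.4,0,0;10,0.44,-0.8,0,0;10,0.28,-0.52,0,0;10,0,0,0,0;10,0,0,0,0;10,0,0,0,0;10,0,0,0,0' | python3 jog.py; python3 - <<'E'
from h import *
w=bot.get_image("wrist");cv2.imwrite("pics/w9.png",w["pixels"][:,:,::-1])
print(tool([569,201.4,60]))
E
```

```text
t: 36.7
ee_pos: [569.3, 200.1, 197.1]
eef_rot: [3.091, 0.56, -0.0]
force: [-0.1, 0.7, 0.4]
width: 21.0
grip_force: 39.3
[  0.2  -1.1 137.1]
```

In the tool's units: 28 mm is 1.12, 25 mm is 1.

```bash
echo '10,0,0,0.6,0;10,0,0,1,0;10,0,0,1.12,0;10,0,0,1.12,0;10,0,0,0.8,0;10,0,0,0.48,0;10,0,0,0.32,0;10,0,0,0,0;10,0,0,0,0' | python3 jog.py ;  echo '10,0,0,0.08,0;10,0,0,0,0;10,0,0,0,0' | python3 jog.py|egrep 'ee_pos|force'; echo '10,0,0,0.04,0;10,0,0,0,0;10,0,0,0,0' | python3 jog.py|egrep 'ee_pos|force'
```

```text
t: 37.65
ee_pos: [569.5, 201.3, 61.8]
eef_rot: [-3.091, -0.562, -0.002]
force: [0.1, -0.5, 0.3]
width: 21.4
grip_force: 39.3
ee_pos: [569.2, 201.3, 59.3]
force: [-0.3, -0.3, -0.1]
grip_force: 39.3
ee_pos: [569.1, 201.3, 58.0]
force: [-0.6, -0.8, -0.1]
grip_force: 39.3
```

```bash
echo '10,0,0,0.04,0;10,0,0,0,0;10,0,0,0,0' | python3 jog.py|egrep 'ee_pos|force'; echo '10,0,0,0.04,0;10,0,0,0,0;10,0,0,0,0' | python3 jog.py|egrep 'ee_pos|force';echo '10,0,0,0.028,0;10,0,0,0,0;10,0,0,0,0' | python3 jog.py|egrep 'ee_pos|force';echo '10,0,0,0.02,0;10,0,0,0,0;10,0,0,0,0' | python3 jog.py|egrep 'ee_pos|force'
```

```text
ee_pos: [569.1, 201.3, 57.0]
force: [0.8, -0.5, -0.2]
grip_force: 39.3
ee_pos: [569.1, 201.3, 56.0]
force: [-0.3, 0.6, -0.7]
grip_force: 39.3
ee_pos: [569.1, 201.3, 55.3]
force: [-0.7, 0.1, 0.4]
grip_force: 39.3
ee_pos: [569.1, 201.3, 54.9]
force: [-0.6, -0.5, 0.5]
grip_force: 39.5
```

```bash
echo '10,0,0,0.02,0;10,0,0,0,0;10,0,0,0,0' | python3 jog.py|egrep 'ee_pos|force'
```

```text
ee_pos: [569.3, 201.3, 54.8]
force: [-0.5, -0.8, 8.1]
grip_force: 40.1
```

```bash
echo '10,0,0,-0.024,0;26,0,0,0,0;32,0,0,0,0;45,0,0,0,0;60,0,0,0,0;70,0,0,0,0;70,0,0,0,0' | python3 jog.py ; echo '70,0,0,-0.6,0;70,0,0,-1.2,0;70,0,0,-1.4,0;70,0,0,-1.4,0;70,0,0,-1.4,0;70,-0.8,1.2,-0.32,0;70,-0.8,1.6,0,0;70,-0.8,1.6,0,0;70,-0.8,1.6,0,0;70,-0.8,1.6,0,0' | python3 jog.py>/dev/null;echo '70,-0.8,1.6,0,0;70,-0.8,0.8,0,0;70,0,0,0,0;70,0,0,0,0;70,0,0,0,0' | python3 jog.py; python3 - <<'E'
from h import *
t=bot.get_image("top")["pixels"][150:260,90:400,::-1];s=bot.get_image("scene")["pixels"][130:280,130:330,::-1]
t=cv2.resize(t,(620,220),interpolation=3);s=cv2.resize(s,(500,375),interpolation=3)
c=np.zeros((600,620,3),np.uint8);c[:220]=t;c[222:597,:500]=s;cv2.imwrite("pics/end.png",c)
E
```

```text
t: 40.45
ee_pos: [569.1, 201.3, 54.9]
eef_rot: [-3.091, -0.562, 0.0]
force: [0.4, 0.4, -1.0]
width: 69.8
grip_force: 0.0
t: 41.95
ee_pos: [526.4, -80.9, 213.4]
eef_rot: [-3.09, -0.564, -0.001]
force: [0.3, 0.4, 0.5]
width: 70.2
grip_force: 0.0
```

View pics/end.png

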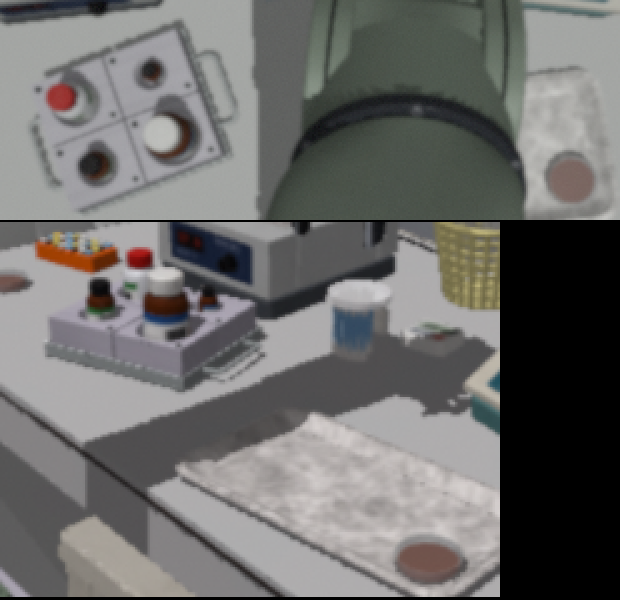

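The picture shows all four bottles upright in their bores: white cap (165,135), red (62,97), black (95,162) and small black (150,70). The dish (570,178) and tub are undisturbed.

```bash
python3 -c "
from station import bot
print(bot.sign_off())"
```

```text
the job is handed in; nothing more can be done
None
```

All four bottles stand upright and fully down in their matching bores (small in 32, medium in 42, large in 52, largest in 62), the dish and tub were not moved, and I handed the job in at about 42 s; the verdict was not shown.

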